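# Reject and pass: servicing a twin lint-filter box with a double-ended tool

## Task

The lint-filter box has just been inspected. With the hook end of the orange filter tool draw the red-tagged cassette right out of its bay and leave it standing on the black mat, then lay the tool down, take it by its other end and use the push pad to slide the green-tagged cassette fully home against the back of its bay. Move the cassettes only with the tool, never with the gripper, do not disturb the other things on the counter, and finish with the tool lying on the counter or mat, out of the bays.

Things in the scene. Friction and masses are not known exactly. Their poses are not given: they have to be found in the camera images.
- filter_box: Fixed aluminium box, 200 deep (x) x 232 wide (y) x 115 high, roofed by a clear rigid window (104 mm clear height inside). Origin: centre of its underside, on the counter. The open mouth is at own x = -100; own +x points INTO the bays. Two parallel bays, each 100 wide, are parted by a 16 mm wall; the back stop inside is at own x = +95. Two silver ducts leave the back.
- left_bay (a point): Middle of the left bay's mouth, on its floor: own (-100, +58) of the box, 3 mm above the counter.
- right_bay (a point): Middle of the right bay's mouth, on its floor: own (-100, -58) of the box, 3 mm above the counter.
- mat_middle (a point): Middle of the fixed black rubber mat with yellow edges in front of the bays: 200 long (x, from the mouth outwards) x 260 wide (y), 3 mm thick, flush with the bay floors. Same axes as the box.
- red_cassette: Loose screen cassette with red tags on top and front, 90 deep (x) x 92 wide (y) x 70 high, 0.20 to 0.35 kg. It slides on the bay floor, in either bay, recessed under the window. Origin: centre of its underside; own +x points into the bay, its front face is at own x = -45.
- green_cassette: The same cassette with green tags, in the other bay, 30 to 60 mm short of home. Fully home (its back on the back stop) its origin is at own x = +50 of the box and its bow bar 75 mm inside the mouth.
- red_cassette_bow (a point): Middle of the red cassette's bow handle: an upright yellow bar 7 mm thick, centred 30 mm in front of the front face (26 mm clear between), at own y = 0, running from 6 to 62 mm above the underside, joined to the face by a stub at its top and bottom. This point is 34 mm above the underside.
- green_cassette_bow (a point): The same point on the green cassette's bow handle.
- tool: Double-ended tool, 206 mm long, 0.14 kg, lying flat: a 9 mm steel rod along own x, its axis 12 mm above the underside, with a crook at +x and a black push pad at -x. Origin: under its middle (x = 0), at the underside. Two orange grip sleeves, each 46 long x 18 wide x 24 high, are centred at own x = -62 (by the pad) and x = +55 (by the crook).
- tool_hook (a point): Seat of the crook, where a hooked bar sits: own (90, 10) of the tool, 12 mm above the underside. The crook, also 9 mm rod and level, leaves the shaft at own x = 100 and runs to (x, y) = (96, +20); it reaches out to x = 104.5 and y = 24.5.
- tool_pad (a point): Centre of the push pad's flat face, own x = -102 of the tool, 12 mm above the underside. The pad is 44 wide (y) x 24 high x 8 thick.
- detergent: Bystander: white bottle, diameter 84, 210 high. Origin at the centre of its underside.
- softener: Bystander: blue bottle, diameter 68, 170 high. Origin at the centre of its underside.
- stain_jar: Bystander: amber jar, diameter 72, 90 high. Origin at the centre of its underside.
- sheet_box: Bystander: cardboard box 75 (x) x 130 (y) x 50 high. Origin at the centre of its underside.
- scoop_cup: Bystander: green mug-shaped measuring cup, diameter 68, 75 high, handle reaching 58 mm to its +y; it stands beside the box's mouth. Origin at the centre of its underside.
- oil_can: Bystander: red can, diameter 60, 120 high; it stands beside the mat. Origin at the centre of its underside.
- brush: Bystander: brush 180 long lying along its own x. Origin under its middle.
Not all that is in view belongs to the job. What is shaped like the tool but yellow is not meant.

How it is judged:
By the outcome, as a careful person would: the job done as asked, in the order asked, and still so for the second after the job is handed in, with the robot touching nothing.
It also fails if it takes over 72 s, if anything falls off the work surface, if the arm or the gripper's body presses on something with over 40 N, if the wrist force passes 120 N, or if a joint passes its speed limit or range.

## Robot

A 6-joint arm with a two-finger parallel gripper is mounted at the origin on the work surface. World frame = base frame: x ahead of the robot, y to its left, z up, the work surface at z = 0. Lengths are in mm, angles in rad, forces in N, time in s.
With the tool pointing down it reaches from about 300 to 775 mm from the base axis. Payload 14.6 kg.
Tool frame: the origin (TCP) lies midway between the tips of the shut fingers; the grasp point (between the pads) lies 19 mm behind it; z points along the fingers, y is the line along which they close (so a half turn about z gives the same grasp; the last joint's range is limited). The gripper opens to 94 mm and grips with 3 to 60 N. Pads are 16 mm wide; open, the fingers measure 119 mm over their backs; the gripper's body (75 mm by 177 mm) begins 78 mm behind the grasp point.
Start: joints at [-1.322, 0.3, 1.521, -0, 1.321, -0.067], TCP at [170.81, -522.794, 205.446] pointing down, gripper open.
Joint ranges: [-3.03, 3.03], [-0.79, 2.21], [0.23, 2.52], [-1.04, 4.18], [0, 3.07], [-2.55, 2.55]. Speed limits (rad/s): [2.22, 2.22, 2.57, 3.14, 3.14, 3.14].

## Interface

Orientations are given as [roll, pitch, yaw] about the fixed x, y, z axes, in that order (R = Rz(yaw) Ry(pitch) Rx(roll)).
In Python, from cell import manip, camera gives the robot as it stands.
- The arm moves only by the tool move_arm, never from a script. Its arguments are lists of equal length, an entry for each row: "dp": the shift along the world's x, y, z in mm, a list of three; "rotation": the turn, a rotation vector about the world's x, y, z in rad, a list of three; "hand": the opening, from 0 (shut) to 1 (fully open). A call has 1 to 10 rows; each row shifts and turns the commanded pose from where the row before left it; what a row does not reach is not made up. A row lasts 1/8 s, in which the tool goes at most 62.5 mm and 10.7 degrees, less where a joint would pass 70% of its speed; a pose out of reach is approached as far as the arm can. A call with a gripper value outside its range is refused whole. The fingers move at their own pace and stop on an object; "newtons" is the grip in N (left out, the last holds). Time passes only in rows, so rows that do not move let the fingers close. It gives the time, the measured TCP pose, the force, the opening and the grip force at its end, in the units of the state.
- manip.read_state(): the state, without advancing time (a new reading comes with each control period).
- camera(name): name is "scene" or "top" or "wrist"; returns a dict with "image" (480x640x3 uint8, red, green, blue), "fx", "fy", "cx", "cy" (pixels), "R" (3x3) and "t" (3): a world point X has camera coordinates R X + t; the wrist camera has in their place "mount" (4x4, takes a point from camera to tool coordinates, whose origin is the TCP and whose axes are the flange's). Camera axes: x right, y down, z forward; pixel columns grow to the right and rows downward; lengths in mm; the calibration is good to about 2 mm. A picture is of the moment at which its call begins: read the wrist's pose just before it. There is no depth.
- manip.sign_off(): hands the job in; it is judged then, once.
The state is a dict: "clock": time; "joints": joint angles; "qd": joint speeds; "effort": joint torques, N m; "eef_pos": TCP position; "eef_rot": TCP orientation; "wrist_force": force on the tool from outside, world axes, zero at the start; "moment": the same for the moment, N m; "finger_gap": finger opening in mm; "finger_force": force on a finger pad.
Only numpy, scipy, OpenCV 4.12 (cv2) and the standard library are available. Lean on these libraries where they do the work, as an engineer would, in place of code of your own. Each camera call takes 0.05 s, during which the arm holds its last target. There are 200 camera calls.

## Working session

There is one attempt and no reset: what is moved stays moved. The work goes in short steps, Python scripts to look and compute and a tool call to move; the robot and the scene stay as the last step left them, time stands still between calls to the robot, and variables do not carry over. Pictures are saved under pics/ and viewed, at most 10 in all, crops included, and the job is handed in when it is done.

Besides the shell and the picture viewer there is one more tool, called after ">>>" by a JSON object that holds its "name" and its "arguments", one argument or row to a line. move_arm: Moves the arm, as the interface text tells. Its arguments: {"type":"object","properties":{"dp":{"type":"array","items":{"type":"array","items":{"type":"number"}}},"rotation":{"type":"array","items":{"type":"array","items":{"type":"number"}}},"hand":{"type":"array","items":{"type":"number"}},"newtons":{"type":"number"}},"required":["dp","rotation","hand"]}

```bash
mkdir -p pics; cat > h.py <<'E'
import numpy as np, cv2
from cell import manip, camera
def px(c,X):
    p=np.asarray(c["R"])@np.asarray(X,float)+np.asarray(c["t"]).ravel()
    return np.array([c["fx"]*p[0]/p[2]+c["cx"],c["fy"]*p[1]/p[2]+c["cy"]])
def ray(c,uv,z):
    R=np.asarray(c["R"]);t=np.asarray(c["t"]).ravel()
    o=-R.T@t; d=R.T@np.array([(uv[0]-c["cx"])/c["fx"],(uv[1]-c["cy"])/c["fy"],1])
    return o+d*(z-o[2])/d[2]
def save(n,c,crop=None,s=1):
    im=c["image"][:,:,::-1]
    if crop: im=im[crop[1]:crop[3],crop[0]:crop[2]]
    cv2.imwrite("pics/"+n,cv2.resize(im,None,fx=s,fy=s,interpolation=cv2.INTER_CUBIC))
E
python3 - <<'E'
from h import *
import pickle
np.set_printoptions(precision=3,suppress=True)
a=camera("top");b=camera("scene")
pickle.dump((a,b),open("ab.pkl","wb"))
save("top0.png",a,s=1.25);save("scene0.png",b,s=1.25)
for c in(a,b): print(c["fx"],c["cx"],c["cy"],-np.asarray(c["R"]).T@np.asarray(c["t"]).ravel(),c["R"])
print(manip.read_state())
E
```

```text
539.4885722256852 319.23494826599193 245.46787451261213 [ 311.413  -80.668 1398.874] [[-0.028 -1.     0.009]
 [-0.989  0.026 -0.146]
 [ 0.146 -0.013 -0.989]]
505.6329116947214 318.8556199442556 242.04534987709016 [1021.316 -734.551  657.381] [[ 0.797  0.603 -0.022]
 [ 0.352 -0.495 -0.795]
 [-0.49   0.626 -0.607]]
{'clock': 0.1, 'joints': array([-1.322,  0.3  ,  1.521, -0.   ,  1.321, -0.067]), 'qd': array([-0.   , -0.001, -0.001,  0.002,  0.002,  0.   ]), 'effort': array([  0.001, -53.265, -35.328,   0.071,   0.024,  -0.   ]), 'eef_pos': array([ 170.76 , -522.586,  204.957]), 'eef_rot': array([-3.141, -0.   ,  0.316]), 'wrist_force': array([-1.06 ,  0.393, -0.706]), 'moment': array([ 0.022,  0.032, -0.026]), 'finger_force': 0.0, 'finger_gap': 93.99323717313736}
```

View pics/top0.png

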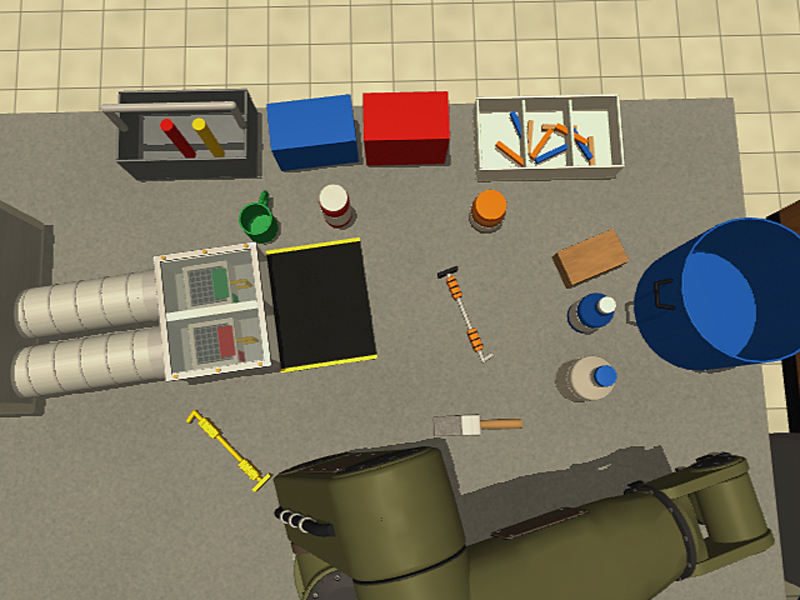

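View pics/scene0.png

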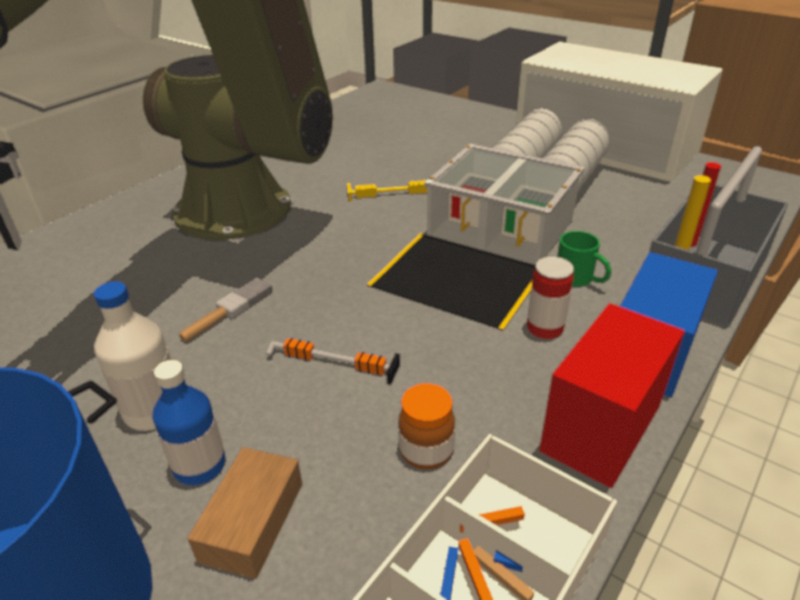

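The top view (×1.25) shows the box at left with its mouth facing right and the mat at (320,305). The orange tool has its pad at (447,272) and its crook at (487,357). The red cassette is in the lower bay at (218,342) and the green in the upper bay at (210,285). Candidates for the tool are the orange-sleeved one at (467,315), the yellow look-alike at (230,450) and loose orange sticks in the tray at (545,140). I choose (467,315).

```bash
python3 - <<'E'
from h import *
import pickle
np.set_printoptions(precision=1,suppress=True)
a,b=pickle.load(open("ab.pkl","rb"))
def comps(c,lo,hi,box,mn=8):
    hsv=cv2.cvtColor(c["image"],cv2.COLOR_RGB2HSV); m=cv2.inRange(hsv,lo,hi)
    k=np.zeros_like(m);k[box[1]:box[3],box[0]:box[2]]=255;m&=k
    n,l,s,ce=cv2.connectedComponentsWithStats(m)
    return [(ce[i],s[i,4],s[i,:4]) for i in range(1,n) if s[i,4]>=mn],m
# tool
_,m=comps(a,(5,150,120),(18,255,255),(340,205,400,295))
ys,xs=np.nonzero(m);P=np.array([ray(a,(x,y),18)[:2] for x,y in zip(xs,ys)])
_,lab,cen=cv2.kmeans(P.astype(np.float32),2,None,(3,50,.1),5,cv2.KMEANS_PP_CENTERS)
print("sleeves",cen,np.linalg.norm(cen[0]-cen[1]),len(P))
cen=cen[np.argsort(-cen[:,0])]; d=cen[1]-cen[0];d/=np.linalg.norm(d)
print("axis pad->crook yaw",np.arctan2(d[1],d[0]),"origin",cen.mean(0)+d*3.5)
for n,uv,z in [("pad",(447/1.25,272/1.25),12),("crook tip",(491/1.25,355/1.25),12)]: print(n,ray(a,uv,z))
# box top corners
C=np.array([ray(a,np.array(p)/1.25,115)[:2] for p in [(153,256),(259,241),(271,365),(166,381)]])
print("box",C,C.mean(0),[np.linalg.norm(C[i]-C[(i+1)%4]) for i in range(4)])
# mat
for lo in [((20,120,120),(35,255,255))]:
  cs,m=comps(a,*lo,(205,180,310,305))
  for ce,ar,bb in cs: print("yellow px",ce,ar,bb,ray(a,ce,3)[:2])
  n,l=cv2.connectedComponents(m)
  for i in range(1,n):
    ys,xs=np.nonzero(l==i)
    if len(xs)>30:
      Q=np.array([ray(a,(x,y),3)[:2] for x,y in zip(xs,ys)]);v=cv2.fitLine(Q.astype(np.float32),2,0,.01,.01).ravel();t=(Q-v[2:])@v[:2];print("edge",v,t.min(),t.max(),np.arctan2(v[1],v[0]), v[2:]+v[:2]*t.min(), v[2:]+v[:2]*t.max())
for n,lo,hi in [("red",(0,120,80),(4,255,255)),("green",(60,80,60),(85,255,255))]:
  for ce,ar,bb in comps(a,lo,hi,(130,195,215,300),15)[0]: print(n,ce,ar,bb,ray(a,ce,73)[:2])
for n,uv in [("detergent cap",(605,376)),("oil can",(334,192)),("brush L",(434,425)),("brush R",(522,425))]: print(n,ray(a,np.array(uv)/1.25,dict(det=1).get(n,{"d":210,"o":120,"b":15}[n[0]]))[:2])
save("c1.png",a,(110,170,410,310),2.6); save("c2.png",b,(330,105,480,225),4)
E
```

```text
sleeves [[ 443.5 -252.8]
 [ 554.3 -213.3]] 117.64765 194
axis pad->crook yaw -2.7993078 origin [ 495.6 -234.2]
pad [ 587.  -201.7   12. ]
crook tip [ 410.6 -285.7   12. ]
box [[612.9 376.5]
 [637.6 171.5]
 [395.6 148.2]
 [370.9 346. ]] [504.2 260.5] [np.float64(206.5352471331294), np.float64(243.0624088080695), np.float64(199.359761697474), np.float64(244.0149007880026)]
yellow px [250.2 196.2] 238 [213 190  75  14] [653.9  80. ]
yellow px [263.  290.5] 267 [225 284  77  14] [403.6  49.1]
edge [  0.1  -1.  653.9  79.9] -99.10644938554056 98.76935783709806 -1.4491794 [641.9 178.3] [665.9 -18.1]
edge [  0.1  -1.  403.6  49. ] -99.04550892338226 99.27372403136097 -1.4478797 [391.5 147.3] [415.8 -49.5]
red [180.6 272.7] 267 [174 261  14  25] [448.3 244.6]
red [192.6 284.2] 19 [191 281   4   8] [419.1 214.9]
green [175.8 226.5] 259 [169 215  14  24] [564.1 257.7]
green [187.7 238.4] 22 [186 235   5   7] [533.4 227.8]
detergent cap [ 354.1 -455.6]
oil can [731.3  23.7]
brush L [ 272.  -163.1]
brush R [ 267.  -341.4]
```

View pics/c1.png

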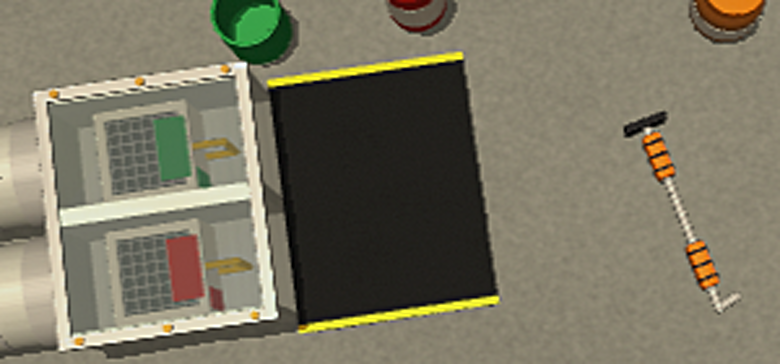

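View pics/c2.png

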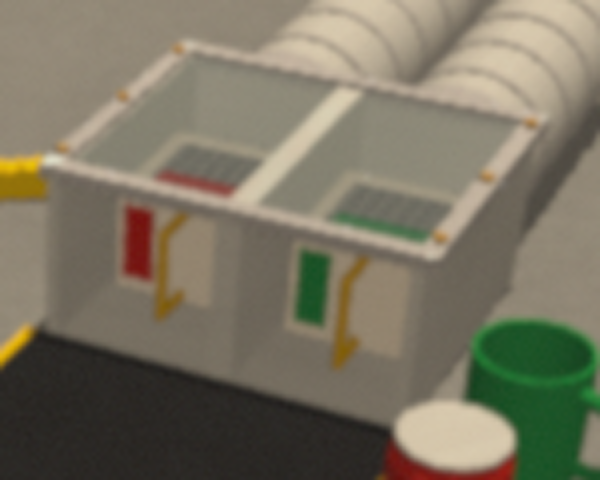

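c1 confirms the choice: orange-sleeved rod, pad at (645,124), crook at (727,300). In c2 the red bow bar runs (165,232)–(160,318) and the green one (348,282)–(338,365), both just inside the mouth.

```bash
cat >> h.py <<'E'
YAW=1.693; ix=np.array([np.cos(YAW),np.sin(YAW)]); iy=np.array([-ix[1],ix[0]]); MOUTH=np.array([516.6,163.8])
def box(p): d=np.asarray(p)[:2]-MOUTH; return np.array([d@ix,d@iy])   # depth inside mouth, lateral
def world(d,l): return MOUTH+d*ix+l*iy
E
python3 - <<'E'
from h import *
import pickle
np.set_printoptions(precision=1,suppress=True)
a,b=pickle.load(open("ab.pkl","rb"))
f=lambda u,v:(u/4+330,v/4+105)
for n,uv,z in [("red mid",(162,275),37),("red top",(165,235),62),("red bot",(160,315),12),("grn mid",(342,325),37),("grn top",(346,286),62),("grn bot",(338,362),12)]:
    p=ray(b,f(*uv),z); print(n,p[:2],box(p))
g=lambda u,v:(u/2.6+110,v/2.6+170)
for n,uv,z in [("red tip",(250,265),62),("green tip",(238,149),62),("redface edge top",(205,262),73),("green face edge top",(196,146),73)]:
    p=ray(a,g(*uv),z);print(n,p[:2],box(p))
for n,p in [("redtag",(448.3,244.6)),("greentag",(564.1,257.7))]: print(n,box(p))
E
```

```text
red mid [457.2 197.9] [41.1 54.8]
red top [455.4 202.2] [45.6 56.1]
red bot [460.  193.1] [36.  52.6]
grn mid [574.9 208.5] [ 37.3 -63.3]
grn top [573.9 210.3] [ 39.2 -62.6]
grn bot [575.3 207.8] [ 36.5 -63.6]
red tip [449.6 184. ] [28.2 64.1]
green tip [562.4 195.9] [ 26.2 -49.4]
redface edge top [452.4 224.3] [67.9 56.3]
green face edge top [564.3 233.8] [ 63.6 -55.9]
redtag [88.5 57.9]
greentag [ 87.4 -58.6]
```

>>> {"name": "move_arm", "arguments": {
  "dp": [
    [50,40,0],
    [50,40,0],
    [50,40,0],
    [50,40,0],
    [50,40,0],
    [50,40,0],
    [40,40,0],
    [40,30,0],
    [0,0,0],
    [0,0,0]
  ],
  "rotation": [
    [0,0,0.185],
    [0,0,0.185],
    [0,0,0.185],
    [0,0,0.185],
    [0,0,0.185],
    [0,0,0.185],
    [0,0,0.185],
    [0,0,0.185],
    [0,0,0.185],
    [0,0,0.185]
  ],
  "hand": [0.6,0.6,0.6,0.6,0.6,0.6,0.6,0.6,0.6,0.6],
  "newtons": 40
}}

```text
clock: 1.35
eef_pos: [543.9, -217.9, 204.8]
eef_rot: [-3.141, -0.001, 2.173]
wrist_force: [0.5, -0.8, 0.8]
finger_gap: 56.4
finger_force: 0.0
```

Both face edge and bar agree: red bow ≈ 40 mm inside, lateral +56; green ≈ 37 mm inside, lateral −60.

>>> {"name": "move_arm", "arguments": {
  "dp": [
    [3,2,0],
    [3,2,0],
    [2,0,0],
    [2,0,-10],
    [0,0,-30],
    [0,0,-30],
    [0,0,-20],
    [0,0,0]
  ],
  "rotation": [
    [0,0,0.186],
    [0,0,0.186],
    [0,0,0.186],
    [0,0,0.186],
    [0,0,0.186],
    [0,0,0.186],
    [0,0,0.186],
    [0,0,0]
  ],
  "hand": [0.6,0.6,0.6,0.6,0.6,0.6,0.6,0.6]
}}

```text
clock: 2.35
eef_pos: [552.9, -214.2, 113.9]
eef_rot: [3.139, -0.002, -2.817]
wrist_force: [-0.6, 0.5, 0.3]
finger_gap: 56.2
finger_force: 0.0
```

```bash
cat >> h.py <<'E'
from scipy.spatial.transform import Rotation as Ro
def wrist():
    s=manip.read_state(); c=camera("wrist"); M=np.asarray(c["mount"])
    Rw=Ro.from_euler("xyz",s["eef_rot"]).as_matrix()
    Rc=Rw@M[:3,:3]; tc=Rw@M[:3,3]+s["eef_pos"]
    c["R"]=Rc.T; c["t"]=-Rc.T@tc; return s,c
def sleeves(c,z=18,near=None):
    hsv=cv2.cvtColor(c["image"],cv2.COLOR_RGB2HSV); m=cv2.inRange(hsv,(5,150,110),(18,255,255))
    ys,xs=np.nonzero(m);P=np.array([ray(c,(x,y),z)[:2] for x,y in zip(xs,ys)])
    if near is not None: P=P[np.linalg.norm(P-near,axis=1)<130]
    _,lab,cen=cv2.kmeans(P.astype(np.float32),2,None,(3,50,.1),5,cv2.KMEANS_PP_CENTERS)
    return cen,len(P)
E
python3 - <<'E'
from h import *
np.set_printoptions(precision=2,suppress=True)
s,c=wrist(); print(s["joints"],s["eef_pos"],s["eef_rot"],s["clock"])
save("w1.png",c)
cen,n=sleeves(c,20,(495,-234)); print(cen,n,np.linalg.norm(cen[0]-cen[1])); d=cen[0]-cen[1]; print(np.arctan2(d[1],d[0]))
E
```

```text
[-0.43  0.48  1.49 -0.    1.17 -2.33] [ 552.87 -214.2   113.89] [ 3.14 -0.   -2.82] 2.35
[[ 446.15 -251.78]
 [ 555.25 -213.16]] 2659 115.72906
-2.8013601
```

View pics/w1.png

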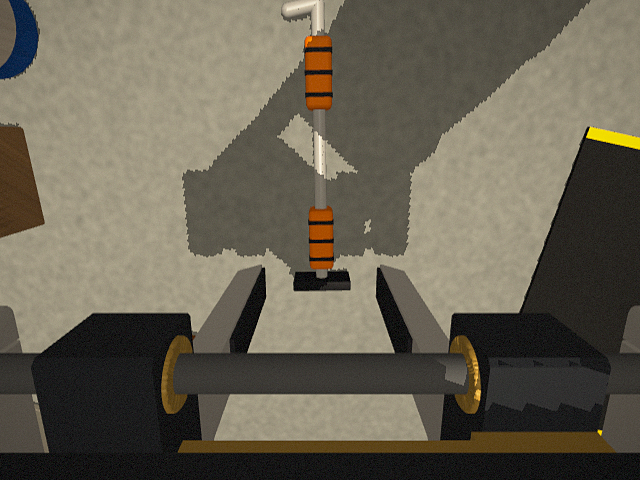

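The wrist view shows the tool dead ahead between the fingers: pad (322,281), near sleeve (320,238), crook top (305,10) bending left (+y), as described.

>>> {"name": "move_arm", "arguments": {
  "dp": [
    [2,1,-35],
    [0,0,-35],
    [0,0,-25],
    [0,0,-10],
    [0,0,-6],
    [0,0,0],
    [0,0,0],
    [0,0,0]
  ],
  "rotation": [
    [0,0,0.015],
    [0,0,0],
    [0,0,0],
    [0,0,0],
    [0,0,0],
    [0,0,0],
    [0,0,0],
    [0,0,0]
  ],
  "hand": [0.6,0.6,0.6,0.6,0.6,0.6,0,0]
}}

```text
clock: 3.4
eef_pos: [555.9, -213.7, 5.1]
eef_rot: [-3.141, 0.001, -2.801]
wrist_force: [-0.1, -0.8, -0.9]
finger_gap: 39.8
finger_force: 0.0
```

>>> {"name": "move_arm", "arguments": {
  "dp": [
    [0,0,-2.5],
    [0,0,0],
    [0,0,0],
    [0,0,0],
    [0,0,0]
  ],
  "rotation": [
    [0,0,0],
    [0,0,0],
    [0,0,0],
    [0,0,0],
    [0,0,0]
  ],
  "hand": [0,0,0,0,0]
}}

```text
clock: 4.03
eef_pos: [555.6, -213.5, 1.9]
eef_rot: [3.142, -0.0, -2.8]
wrist_force: [-0.2, -0.1, -1.4]
finger_gap: 17.8
finger_force: 40.0
```

>>> {"name": "move_arm", "arguments": {
  "dp": [
    [0,0,30],
    [0,0,30],
    [-4,20,0],
    [-4,20,0],
    [-5,25,0],
    [-5,25,0],
    [-5,25,0],
    [-5,25,0],
    [-5,20,0],
    [-5,20,0]
  ],
  "rotation": [
    [0,0,0],
    [0,0,-0.15],
    [0,0,-0.18],
    [0,0,-0.18],
    [0,0,-0.18],
    [0,0,-0.18],
    [0,0,-0.18],
    [0,0,-0.18],
    [0,0,-0.18],
    [0,0,-0.18]
  ],
  "hand": [0,0,0,0,0,0,0,0,0,0]
}}

```text
clock: 5.28
eef_pos: [517.4, -32.8, 62.0]
eef_rot: [3.142, 0.0, 1.887]
wrist_force: [-0.5, 1.0, -1.2]
finger_gap: 17.9
finger_force: 40.0
```

>>> {"name": "move_arm", "arguments": {
  "dp": [
    [0,0,-10],
    [0,0,-10],
    [0,0,-8],
    [0,0,0]
  ],
  "rotation": [
    [0,0,-0.18],
    [0,0,-0.02],
    [0,0,0],
    [0,0,0]
  ],
  "hand": [0,0,0,0]
}}

```text
clock: 5.78
eef_pos: [517.3, -33.7, 33.2]
eef_rot: [-3.14, -0.0, 1.695]
wrist_force: [-0.4, -0.1, -0.7]
finger_gap: 17.5
finger_force: 40.0
```

```bash
python3 - <<'E'
from h import *
np.set_printoptions(precision=2,suppress=True)
s,c=wrist(); print(s["joints"],s["eef_pos"],s["eef_rot"],s["clock"],box(s["eef_pos"]))
save("w2.png",c)
E
```

```text
[-0.14  0.45  1.76 -0.    0.93 -0.26] [517.29 -33.69  33.25] [-3.14 -0.    1.69] 5.775 [-196.1    23.39]
```

View pics/w2.png

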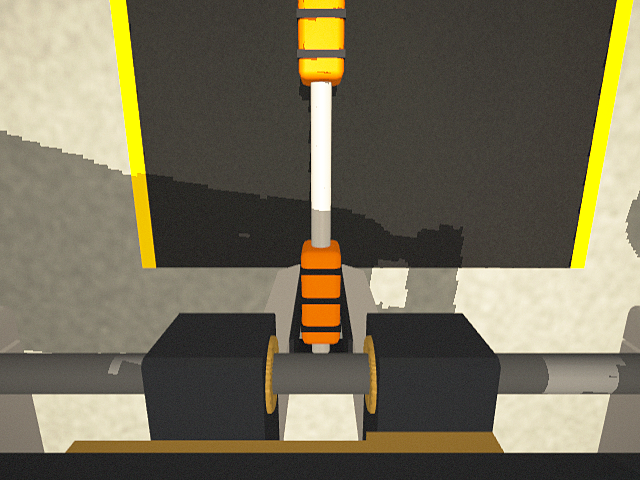

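Wrist view: tool straight along the fingers (x≈321), over the mat, parallel to its yellow edges. Inserting partly, then checking against the bow.

>>> {"name": "move_arm", "arguments": {
  "dp": [
    [-1,9,-3],
    [-2,15,-2],
    [-2,15,0],
    [-2,15,0],
    [-1,9,0],
    [0,0,0]
  ],
  "rotation": [
    [0,0,0],
    [0,0,0],
    [0,0,0],
    [0,0,0],
    [0,0,0],
    [0,0,0]
  ],
  "hand": [0,0,0,0,0,0]
}}

```text
clock: 6.58
eef_pos: [509.6, 30.1, 29.0]
eef_rot: [3.141, 0.0, 1.694]
wrist_force: [-0.2, 0.5, -2.3]
finger_gap: 17.8
finger_force: 40.0
```

```bash
python3 - <<'E'
from h import *
np.set_printoptions(precision=2,suppress=True)
s=manip.read_state(); print(s["eef_pos"],s["eef_rot"],s["clock"],box(s["eef_pos"]))
a=camera("top");b=camera("scene")
A=cv2.resize(a["image"][205:305,130:250],None,fx=3.3,fy=3.3,interpolation=cv2.INTER_CUBIC)
B=cv2.resize(b["image"][135:235,340:440],None,fx=3.3,fy=3.3,interpolation=cv2.INTER_CUBIC)
cv2.imwrite("pics/i1.png",np.hstack([A,B])[:,:,::-1])
E
```

```text
[509.64  30.11  29.03] [3.14 0.   1.69] 6.575 [-131.85   23.2 ]
```

View pics/i1.png

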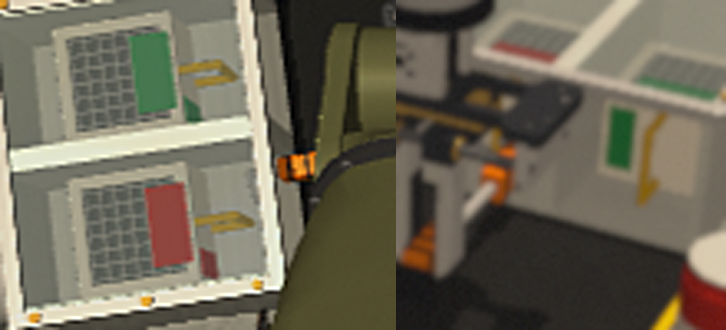

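```bash
python3 - <<'E'
from h import *
np.set_printoptions(precision=1,suppress=True)
a=camera("top"); f=lambda d,l,z:(px(a,[*world(d,l),z])-[130,205])*3.3
for n,q in dict(sleeve0=(-37,23,39),sleeve1=(9,23,39),tip=(31,23,39),lip=(29,44,39),bartop=(40,56,65),barbot=(40,56,9),front115=(0,23,115),wall=(0,8,115)).items(): print(n,f(*q))
im=cv2.cvtColor(a["image"],cv2.COLOR_RGB2HSV); m=cv2.inRange(im,(5,150,110),(18,255,255)); m[:,:205]=0; ys,xs=np.nonzero(m[240:275,205:240]); print((xs.min()+75)*3.3,(xs.max()+75)*3.3,(ys.min()+35)*3.3,(ys.max()+35)*3.3)
im=cv2.cvtColor(a["image"],cv2.COLOR_RGB2HSV); y=cv2.inRange(im,(18,110,90),(32,255,255))
for r in (slice(225,245),slice(260,280)):
  ys,xs=np.nonzero(y[r,180:206]); 
  for Y in sorted(set(ys)): print(Y+r.start,xs[ys==Y]+180)
E
```

```text
sleeve0 [335.2 158.6]
sleeve1 [275.7 167.4]
tip [247.2 171.6]
lip [253.1 198.1]
bartop [233.6 212.2]
barbot [248.5 219.5]
front115 [268.7 152.3]
wall [266.2 132.1]
277.2 313.5 151.79999999999998 174.89999999999998
225 [184 185 186 187 188 189 190 191 192 193 194 195 196 197 198]
226 [184 185 186 187 188 189 197 198 199]
227 [198 199 200]
228 [193 194 195 196 197 198 199 200 201]
229 [189 190 191 192 193 194 195 196 197 198 199 200]
230 [189 190 191 192 193 194]
269 [199 200 201]
270 [193 194 195 196 197 198 199 200 201 202 203]
271 [189 190 191 192 193 194 195 196 197 198 199 200 201 202 203 204 205]
272 [189 190 191 192 193 194 199 200 201 202 203 204 205]
273 [194 195 196 197 198 199 200 201 202 203 204 205]
274 [194 195 196 197 198 199 200]
```

Predicted bar projections (233,212)/(248,220) match the seen ones; bow at depth 40, lateral ≈57. Inserting, then shifting sideways.

>>> {"name": "move_arm", "arguments": {
  "dp": [
    [-1,9,0],
    [-1,9,0],
    [-1,8,0],
    [0,0,0],
    [-8,-1,0],
    [-8,-1,0],
    [-7,-1,0],
    [0,0,0]
  ],
  "rotation": [
    [0,0,0],
    [0,0,0],
    [0,0,0],
    [0,0,0],
    [0,0,0],
    [0,0,0],
    [0,0,0],
    [0,0,0]
  ],
  "hand": [0,0,0,0,0,0,0,0]
}}

```text
clock: 7.72
eef_pos: [483.2, 52.3, 29.1]
eef_rot: [-3.142, -0.0, 1.693]
wrist_force: [0.5, 0.4, -1.5]
finger_gap: 17.9
finger_force: 40.0
```

```bash
python3 - <<'E'
from h import *
np.set_printoptions(precision=2,suppress=True)
s=manip.read_state(); print(s["eef_pos"],s["eef_rot"],s["clock"],box(s["eef_pos"]),s["wrist_force"])
a=camera("top")
A=cv2.resize(a["image"][240:300,140:230],None,fx=6,fy=6,interpolation=cv2.INTER_CUBIC)
cv2.imwrite("pics/i2.png",A[:,:,::-1])
E
```

```text
[483.23  52.29  29.06] [-3.14 -0.    1.69] 7.725 [-106.61   46.72] [ 0.46  0.37 -1.47]
```

View pics/i2.png

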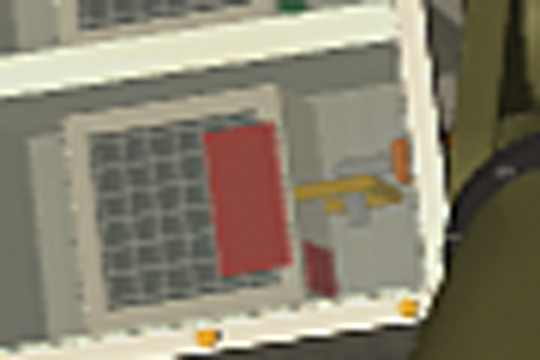

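The crook shows at (350,190), passing beneath the bow's top stub between bar and face: hooked. Pulling.

>>> {"name": "move_arm", "arguments": {
  "dp": [
    [0.6,-5,0],
    [1,-8,0],
    [1.5,-12,0],
    [1.7,-14,0],
    [1.7,-14,0],
    [1.7,-14,0],
    [1.7,-14,0],
    [1.7,-14,0],
    [1.7,-14,0],
    [1.7,-14,0]
  ],
  "rotation": [
    [0,0,0],
    [0,0,0],
    [0,0,0],
    [0,0,0],
    [0,0,0],
    [0,0,0],
    [0,0,0],
    [0,0,0],
    [0,0,0],
    [0,0,0]
  ],
  "hand": [0,0,0,0,0,0,0,0,0,0]
}}

```text
clock: 9.02
eef_pos: [498.7, -71.5, 28.9]
eef_rot: [-3.142, -0.0, 1.693]
wrist_force: [-0.1, 2.5, -1.4]
finger_gap: 17.7
finger_force: 40.0
```

>>> {"name": "move_arm", "arguments": {
  "dp": [
    [1.7,-14,0],
    [1.7,-14,0],
    [1.7,-14,0],
    [1.7,-14,0],
    [1,-9,0],
    [0.6,-5,0],
    [0,0,0]
  ],
  "rotation": [
    [0,0,0],
    [0,0,0],
    [0,0,0],
    [0,0,0],
    [0,0,0],
    [0,0,0],
    [0,0,0]
  ],
  "hand": [0,0,0,0,0,0,0]
}}

```text
clock: 9.9
eef_pos: [507.1, -140.8, 28.9]
eef_rot: [3.142, 0.0, 1.693]
wrist_force: [0.2, -0.2, -1.9]
finger_gap: 17.7
finger_force: 40.0
```

```bash
python3 - <<'E'
from h import *
np.set_printoptions(precision=2,suppress=True)
s=manip.read_state(); print(s["eef_pos"],s["eef_rot"],s["clock"],box(s["eef_pos"]),s["wrist_force"])
a=camera("top");b=camera("scene")
A=cv2.resize(a["image"][170:310,150:350],None,fx=2,fy=2,interpolation=cv2.INTER_CUBIC)
B=cv2.resize(b["image"][120:260,250:450],None,fx=2,fy=2,interpolation=cv2.INTER_CUBIC)
cv2.imwrite("pics/i3.png",np.hstack([A,B])[:,:,::-1])
E
```

```text
[ 507.07 -140.78   28.93] [3.14 0.   1.69] 9.9 [-301.15   46.58] [ 0.21 -0.24 -1.86]
```

View pics/i3.png

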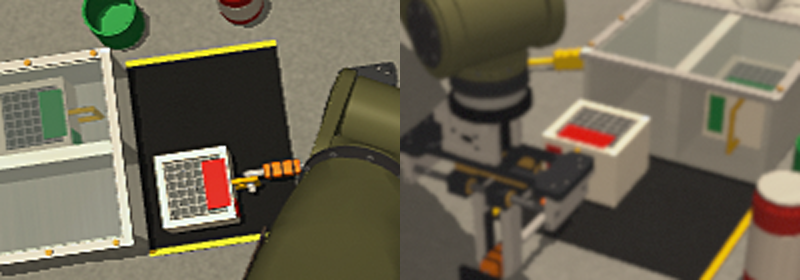

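Red cassette stands clear on the mat (image left half, (195,188)), bow still hooked at (243,183). Unhooking and retreating.

>>> {"name": "move_arm", "arguments": {
  "dp": [
    [-0.6,5,0],
    [0,0,0],
    [9,1,0],
    [9,1,0],
    [9,1,0],
    [0,0,0],
    [2,-15,0],
    [3,-25,0],
    [3,-25,20],
    [6,-12,20]
  ],
  "rotation": [
    [0,0,0],
    [0,0,0],
    [0,0,0],
    [0,0,0],
    [0,0,0],
    [0,0,0],
    [0,0,0],
    [0,0,0],
    [0,0,0],
    [0,0,0.1]
  ],
  "hand": [0,0,0,0,0,0,0,0,0,0]
}}

```text
clock: 11.25
eef_pos: [547.0, -211.7, 69.4]
eef_rot: [-3.141, -0.0, 1.793]
wrist_force: [0.8, 1.0, -0.5]
finger_gap: 17.5
finger_force: 40.0
```

>>> {"name": "move_arm", "arguments": {
  "dp": [
    [7,-3,0],
    [0,0,0],
    [0,0,0],
    [0,0,0],
    [0,0,0],
    [0,0,0],
    [0,0,0],
    [0,0,0],
    [0,0,0],
    [0,0,-20]
  ],
  "rotation": [
    [0,0,0.18],
    [0,0,0.18],
    [0,0,0.18],
    [0,0,0.18],
    [0,0,0.18],
    [0,0,0.18],
    [0,0,0.18],
    [0,0,0.18],
    [0,0,0.18],
    [0,0,0.05]
  ],
  "hand": [0,0,0,0,0,0,0,0,0,0]
}}

```text
clock: 12.5
eef_pos: [555.0, -213.9, 50.0]
eef_rot: [-3.14, 0.002, -2.817]
wrist_force: [0.7, -0.4, -2.2]
finger_gap: 17.8
finger_force: 40.0
```

>>> {"name": "move_arm", "arguments": {
  "dp": [
    [0,0,-20],
    [0,0,-15],
    [0,0,-8],
    [0,0,-4.5],
    [0,0,0],
    [0,0,0],
    [0,0,0],
    [0,0,0],
    [0,0,30],
    [0,0,40]
  ],
  "rotation": [
    [0,0,0],
    [0,0,0],
    [0,0,0],
    [0,0,0],
    [0,0,0],
    [0,0,0],
    [0,0,0],
    [0,0,0],
    [0,0,0],
    [0,0,0]
  ],
  "hand": [0,0,0,0,0,0.6,0.6,0.6,0.6,0.6]
}}

```text
clock: 13.75
eef_pos: [553.9, -212.3, 71.5]
eef_rot: [3.14, -0.001, -2.82]
wrist_force: [-0.1, -0.6, -0.1]
finger_gap: 56.1
finger_force: 0.0
```

```bash
python3 - <<'E'
from h import *
np.set_printoptions(precision=2,suppress=True)
s,c=wrist(); print(s["eef_pos"],s["eef_rot"],s["clock"],s["finger_gap"])
cen,n=sleeves(c,20,(495,-234)); cen=cen[np.argsort(cen[:,0])]; d=cen[1]-cen[0]; print(cen,n,np.linalg.norm(d),np.arctan2(d[1],d[0]))
E
```

```text
[ 553.92 -212.3    71.52] [ 3.14 -0.   -2.82] 13.75 56.11530280355223
[[ 444.91 -249.14]
 [ 554.64 -212.75]] 3811 115.60243 0.32019144
```

>>> {"name": "move_arm", "arguments": {
  "dp": [
    [0,0,30],
    [-20,-7,0],
    [-30,-10,0],
    [-30,-10,0],
    [-30,-10,0],
    [0,0,0],
    [0,0,0],
    [0,0,0],
    [0,0,0],
    [0,0,0]
  ],
  "rotation": [
    [0,0,-0.185],
    [0,0,-0.185],
    [0,0,-0.185],
    [0,0,-0.185],
    [0,0,-0.185],
    [0,0,-0.185],
    [0,0,-0.185],
    [0,0,-0.185],
    [0,0,-0.185],
    [0,0,-0.185]
  ],
  "hand": [0.6,0.6,0.6,0.6,0.6,0.6,0.6,0.6,0.6,0.6]
}}

```text
clock: 15.05
eef_pos: [444.5, -249.6, 101.5]
eef_rot: [3.141, 0.0, 1.607]
wrist_force: [-0.6, 0.7, 0.4]
finger_gap: 56.4
finger_force: 0.0
```

>>> {"name": "move_arm", "arguments": {
  "dp": [
    [0,0,0],
    [0,0,0],
    [0,0,0],
    [0,0,0],
    [0,0,0],
    [0,0,0],
    [0,0,0],
    [0,0,0]
  ],
  "rotation": [
    [0,0,-0.185],
    [0,0,-0.185],
    [0,0,-0.185],
    [0,0,-0.185],
    [0,0,-0.185],
    [0,0,-0.185],
    [0,0,-0.185],
    [0,0,0]
  ],
  "hand": [0.6,0.6,0.6,0.6,0.6,0.6,0.6,0.6]
}}

```text
clock: 16.05
eef_pos: [444.5, -249.6, 101.4]
eef_rot: [3.141, -0.0, 0.319]
wrist_force: [-0.4, -0.1, 0.6]
finger_gap: 56.4
finger_force: 0.0
```

```bash
python3 - <<'E'
from h import *
np.set_printoptions(precision=2,suppress=True)
s,c=wrist(); print(s["joints"],s["eef_pos"],s["eef_rot"],s["clock"],s["finger_gap"])
cen,n=sleeves(c,20,(495,-234)); cen=cen[np.argsort(cen[:,0])]; d=cen[1]-cen[0]; print(cen,n,np.linalg.norm(d),np.arctan2(d[1],d[0]))
E
```

```text
[-0.58  0.33  1.75  0.    1.07  0.67] [ 444.47 -249.55  101.44] [ 3.14 -0.    0.32] 16.05 56.352995809588656
[[ 446.73 -248.58]
 [ 557.31 -211.92]] 2805 116.49944 0.32006532
```

>>> {"name": "move_arm", "arguments": {
  "dp": [
    [1,0,-40],
    [0,0,-35],
    [0,0,-15],
    [0,0,-9.3],
    [0,0,0],
    [0,0,0],
    [0,0,0],
    [0,0,0],
    [0,0,0],
    [0,0,0]
  ],
  "rotation": [
    [0,0,0],
    [0,0,0],
    [0,0,0],
    [0,0,0],
    [0,0,0],
    [0,0,0],
    [0,0,0],
    [0,0,0],
    [0,0,0],
    [0,0,0]
  ],
  "hand": [0.6,0.6,0.6,0.6,0.6,0,0,0,0,0]
}}

```text
clock: 17.35
eef_pos: [445.5, -249.5, 2.3]
eef_rot: [3.142, -0.0, 0.318]
wrist_force: [-1.5, 0.5, 2.7]
finger_gap: 17.5
finger_force: 40.0
```

>>> {"name": "move_arm", "arguments": {
  "dp": [
    [0,0,30],
    [0,0,25],
    [0,0,0],
    [20,0,0],
    [30,0,0],
    [30,10,0],
    [30,20,0],
    [20,20,0],
    [13,20,0],
    [8,20,0]
  ],
  "rotation": [
    [0,0,0],
    [0,0,0.154],
    [0,0,0.18],
    [0,0,0.18],
    [0,0,0.18],
    [0,0,0.18],
    [0,0,0.18],
    [0,0,0.18],
    [0,0,0.14],
    [0,0,0]
  ],
  "hand": [0,0,0,0,0,0,0,0,0,0]
}}

```text
clock: 18.6
eef_pos: [596.7, -158.6, 56.8]
eef_rot: [-3.141, -0.0, 1.691]
wrist_force: [-0.5, -0.5, -1.3]
finger_gap: 17.8
finger_force: 40.0
```

>>> {"name": "move_arm", "arguments": {
  "dp": [
    [1,30,0],
    [0,35,0],
    [0,35,-5],
    [0,30,-15],
    [0,20,-10],
    [0,0,0]
  ],
  "rotation": [
    [0,0,0],
    [0,0,0],
    [0,0,0],
    [0,0,0],
    [0,0,0],
    [0,0,0]
  ],
  "hand": [0,0,0,0,0,0]
}}

```text
clock: 19.35
eef_pos: [596.9, -8.5, 26.4]
eef_rot: [-3.14, -0.0, 1.692]
wrist_force: [-0.1, -0.2, -1.0]
finger_gap: 17.7
finger_force: 40.0
```

```bash
python3 - <<'E'
from h import *
np.set_printoptions(precision=2,suppress=True)
s=manip.read_state(); print(s["joints"],s["eef_pos"],s["eef_rot"],s["clock"],box(s["eef_pos"]))
a=camera("top");b=camera("scene")
A=cv2.resize(a["image"][170:310,150:350],None,fx=2,fy=2,interpolation=cv2.INTER_CUBIC)
B=cv2.resize(b["image"][120:260,250:450],None,fx=2,fy=2,interpolation=cv2.INTER_CUBIC)
cv2.imwrite("pics/i4.png",np.hstack([A,B])[:,:,::-1])
m=cv2.inRange(cv2.cvtColor(a["image"],cv2.COLOR_RGB2HSV),(5,150,110),(18,255,255));m[:170]=0;m[:,:200]=0;m[310:]=0;m[:,350:]=0
ys,xs=np.nonzero(m);print(np.c_[xs,ys].mean(0),len(xs)); print([box(ray(a,(x,y),50)) for x,y in [np.c_[xs,ys].mean(0)]])
q=[[*world(-25,-59+k),44] for k in(-22,22)]; print([(px(a,p)-[150,170])*2 for p in q])
E
```

```text
[-0.08  0.6   1.53 -0.    1.01 -0.2 ] [596.95  -8.54  26.38] [-3.14 -0.    1.69] 19.35 [-180.85  -58.74]
[235.92 220.51] 76
[array([-59.89, -56.49])]
[array([142.96,  87.25]), array([147.23, 120.79])]
```

View pics/i4.png

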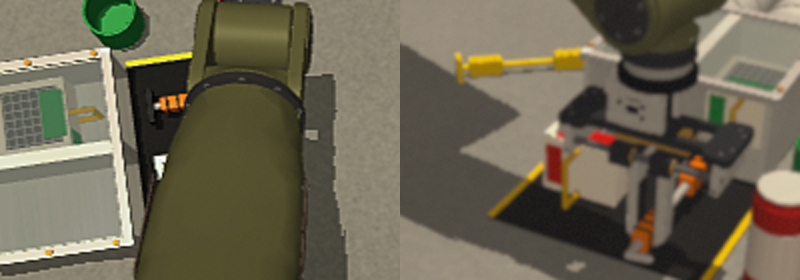

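Pad is at (150,105), centred in front of the green bay as predicted, and the gripper is clear of the red cassette, which still stands on the mat. Pushing in.

>>> {"name": "move_arm", "arguments": {
  "dp": [
    [-1.2,10,0],
    [-1.8,15,0],
    [-1.8,15,0],
    [-1.2,10,0],
    [-1.1,9,0],
    [-1.1,9,0],
    [-1.1,9,0],
    [-1.1,8,0],
    [-0.6,5,0],
    [0,0,0]
  ],
  "rotation": [
    [0,0,0],
    [0,0,0],
    [0,0,0],
    [0,0,0],
    [0,0,0],
    [0,0,0],
    [0,0,0],
    [0,0,0],
    [0,0,0],
    [0,0,0]
  ],
  "hand": [0,0,0,0,0,0,0,0,0,0]
}}

```text
clock: 20.7
eef_pos: [586.4, 80.8, 27.1]
eef_rot: [-3.142, -0.0, 1.692]
wrist_force: [0.1, -0.5, -1.8]
finger_gap: 17.7
finger_force: 40.0
```

>>> {"name": "move_arm", "arguments": {
  "dp": [
    [-0.2,2,0],
    [0,0,0]
  ],
  "rotation": [
    [0,0,0],
    [0,0,0]
  ],
  "hand": [0,0]
}}

```text
clock: 20.95
eef_pos: [586.3, 82.4, 27.2]
eef_rot: [3.142, -0.0, 1.692]
wrist_force: [0.5, -0.0, -1.2]
finger_gap: 17.5
finger_force: 40.0
```

>>> {"name": "move_arm", "arguments": {
  "dp": [
    [-0.2,2,0],
    [0,0,0]
  ],
  "rotation": [
    [0,0,0],
    [0,0,0]
  ],
  "hand": [0,0]
}}

```text
clock: 21.2
eef_pos: [586.0, 84.5, 27.1]
eef_rot: [3.142, -0.0, 1.692]
wrist_force: [-0.3, -1.1, -0.4]
finger_gap: 18.0
finger_force: 40.0
```

>>> {"name": "move_arm", "arguments": {
  "dp": [
    [-0.2,2,0],
    [0,0,0]
  ],
  "rotation": [
    [0,0,0],
    [0,0,0]
  ],
  "hand": [0,0]
}}

```text
clock: 21.45
eef_pos: [585.8, 86.6, 27.1]
eef_rot: [3.142, -0.0, 1.692]
wrist_force: [-0.4, -0.3, -2.2]
finger_gap: 17.7
finger_force: 40.0
```

>>> {"name": "move_arm", "arguments": {
  "dp": [
    [-0.2,1.5,0],
    [0,0,0]
  ],
  "rotation": [
    [0,0,0],
    [0,0,0]
  ],
  "hand": [0,0]
}}

```text
clock: 21.7
eef_pos: [585.6, 88.0, 27.1]
eef_rot: [-3.141, -0.0, 1.692]
wrist_force: [-0.6, -1.5, -1.5]
finger_gap: 17.7
finger_force: 40.0
```

>>> {"name": "move_arm", "arguments": {
  "dp": [
    [-0.2,1.5,0],
    [0,0,0]
  ],
  "rotation": [
    [0,0,0],
    [0,0,0]
  ],
  "hand": [0,0]
}}

```text
clock: 21.95
eef_pos: [585.2, 88.8, 27.1]
eef_rot: [-3.141, 0.001, 1.692]
wrist_force: [-1.4, -6.5, -0.5]
finger_gap: 17.9
finger_force: 40.1
```

>>> {"name": "move_arm", "arguments": {
  "dp": [
    [-0.1,1.2,0],
    [0,0,0]
  ],
  "rotation": [
    [0,0,0],
    [0,0,0]
  ],
  "hand": [0,0]
}}

```text
clock: 22.2
eef_pos: [585.3, 89.0, 27.1]
eef_rot: [-3.141, 0.003, 1.692]
wrist_force: [-1.7, -14.2, -0.2]
finger_gap: 17.8
finger_force: 40.1
```

```bash
python3 - <<'E'
from h import *
np.set_printoptions(precision=2,suppress=True)
a=camera("top");s=manip.read_state();print(box(s["eef_pos"]),s["wrist_force"])
m=cv2.inRange(cv2.cvtColor(a["image"],cv2.COLOR_RGB2HSV),(60,80,60),(85,255,255));m=m[195:260,130:215]
n,l,st,ce=cv2.connectedComponentsWithStats(m);i=1+np.argmax(st[1:,4]);p=ray(a,ce[i]+[130,195],73);print("green tag was 87.4 ->",box(p),st[i])
E
```

```text
[-82.66 -59.05] [ -0.21 -14.25  -1.42]
green tag was 87.4 -> [123.61 -57.16] [ 25  22  14  25 258]
```

Force climbs against the stop with no further travel, and the tag moved in 36 mm: green is home. Retreat and lay the tool down.

>>> {"name": "move_arm", "arguments": {
  "dp": [
    [0.5,-4,0],
    [1.2,-10,0],
    [2.4,-20,0],
    [3,-25,0],
    [3,-25,0],
    [3,-25,0],
    [-5,-30,15],
    [-8,-40,10],
    [-12,-50,0],
    [-14,-60,0]
  ],
  "rotation": [
    [0,0,0],
    [0,0,0],
    [0,0,0],
    [0,0,0],
    [0,0,0],
    [0,0,0],
    [0,0,0],
    [0,0,0],
    [0,0,0],
    [0,0,0]
  ],
  "hand": [0,0,0,0,0,0,0,0,0,0]
}}

```text
clock: 23.5
eef_pos: [558.8, -200.5, 52.4]
eef_rot: [3.141, 0.0, 1.692]
wrist_force: [0.4, 0.4, -1.1]
finger_gap: 17.9
finger_force: 40.0
```

>>> {"name": "move_arm", "arguments": {
  "dp": [
    [0,-2,-15],
    [0,0,-15],
    [0,0,-10],
    [0,0,0]
  ],
  "rotation": [
    [0,0,0],
    [0,0,0],
    [0,0,0],
    [0,0,0]
  ],
  "hand": [0,0,0,0]
}}

```text
clock: 24.0
eef_pos: [559.2, -199.3, 11.1]
eef_rot: [-3.14, -0.001, 1.693]
wrist_force: [-0.3, 0.4, -1.5]
finger_gap: 17.7
finger_force: 40.0
```

>>> {"name": "move_arm", "arguments": {
  "dp": [
    [0,0,-5],
    [0,0,-3.3],
    [0,0,0],
    [0,0,0],
    [0,0,0],
    [0,0,0],
    [0,0,0],
    [0,0,30],
    [0,0,50],
    [-20,-50,40]
  ],
  "rotation": [
    [0,0,0],
    [0,0,0],
    [0,0,0],
    [0,0,0],
    [0,0,0],
    [0,0,0],
    [0,0,0],
    [0,0,0],
    [0,0,0],
    [0,0,0]
  ],
  "hand": [0,0,0,0.6,0.6,0.6,0.6,0.6,0.6,0.6]
}}

```text
clock: 25.25
eef_pos: [541.7, -245.7, 123.2]
eef_rot: [3.14, 0.001, 1.696]
wrist_force: [1.1, -1.5, -0.7]
finger_gap: 56.6
finger_force: 0.0
```

>>> {"name": "move_arm", "arguments": {
  "dp": [
    [-50,-40,20],
    [-50,-40,20],
    [-40,-40,0],
    [-40,-40,0],
    [0,0,0],
    [0,0,0]
  ],
  "rotation": [
    [0,0,0],
    [0,0,0],
    [0,0,0],
    [0,0,0],
    [0,0,0],
    [0,0,0]
  ],
  "hand": [0.6,0.6,0.6,0.6,0.6,0.6]
}}

```text
clock: 26.0
eef_pos: [367.8, -401.2, 158.4]
eef_rot: [3.141, -0.0, 1.691]
wrist_force: [-0.2, 0.4, 0.8]
finger_gap: 56.5
finger_force: 0.0
```

```bash
python3 - <<'E'
from h import *
import pickle
np.set_printoptions(precision=1,suppress=True)
a0,b0=pickle.load(open("ab.pkl","rb"))
s=manip.read_state();print(s["clock"],s["eef_pos"],s["finger_gap"])
a=camera("top");b=camera("scene")
def cm(c,lo,hi,bx):
    m=cv2.inRange(cv2.cvtColor(c["image"],cv2.COLOR_RGB2HSV),lo,hi)[bx[1]:bx[3],bx[0]:bx[2]]
    ys,xs=np.nonzero(m);return np.array([xs.mean()+bx[0],ys.mean()+bx[1]]),len(xs)
p,n=cm(a,(0,120,80),(4,255,255),(205,190,310,300));print("red tag now",box(ray(a,p,73)),n)
p,n=cm(a,(60,80,60),(85,255,255),(130,205,180,245));print("green tag",box(ray(a,p,73)),n)
p,n=cm(a,(5,150,110),(18,255,255),(310,180,375,290));print("tool orange",p,n,ray(a,p,18))
for nm,lo,hi,bx in [("cup",(60,80,60),(85,255,255),(185,150,230,195)),("can",(0,150,60),(6,255,255),(250,140,290,190)),("jar",(5,150,110),(18,255,255),(375,148,410,182)),("blue cap/bottle",(100,120,60),(125,255,255),(450,225,500,320)),("yellow tool",(24,150,120),(35,255,255),(140,320,220,400)),("cardboard",(8,60,60),(20,200,255),(440,180,505,232))]:
    try: print(nm,cm(a0,lo,hi,bx),cm(a,lo,hi,bx))
    except Exception as e: print(nm,e)
E
```

```text
26.0 [ 367.8 -401.2  158.4] 56.53393865177705
red tag now [-102.9   59.5] 294
green tag [121.5 -54.5] 280
tool orange [339.9 230.5] 187 [ 552.8 -153.8   18. ]
cup (array([206.3, 173.9]), 413) (array([206.4, 174. ]), 418)
can (array([269.6, 170.7]), 140) (array([269.5, 170.7]), 140)
jar (array([391.6, 164.3]), 523) (array([391.5, 164.5]), 533)
blue cap/bottle (array([476.6, 265.7]), 734) (array([472.7, 243.9]), 262)
yellow tool (array([184.2, 360.9]), 393) (array([179.6, 356.2]), 329)
cardboard (array([471.9, 206. ]), 1622) (array([471.8, 206.1]), 1632)
```

The hand now hangs close to the detergent bottle, so I back away before checking that nothing there was disturbed.

>>> {"name": "move_arm", "arguments": {
  "dp": [
    [0,30,0],
    [0,50,10],
    [0,60,30],
    [0,60,30],
    [-10,60,30],
    [-10,60,0],
    [0,60,0],
    [0,60,0],
    [0,0,0]
  ],
  "rotation": [
    [0,0,0],
    [0,0,0],
    [0,0,0],
    [0,0,0],
    [0,0,0],
    [0,0,0],
    [0,0,0],
    [0,0,0],
    [0,0,0]
  ],
  "hand": [0.6,0.6,0.6,0.6,0.6,0.6,0.6,0.6,0.6]
}}

```text
clock: 27.22
eef_pos: [348.0, 29.7, 252.2]
eef_rot: [3.141, -0.0, 1.701]
wrist_force: [0.0, -0.5, -1.3]
finger_gap: 56.3
finger_force: 0.0
```

```bash
python3 - <<'E'
from h import *
import pickle
np.set_printoptions(precision=1,suppress=True)
a0,b0=pickle.load(open("ab.pkl","rb"))
s=manip.read_state();print(s["clock"],s["eef_pos"])
a=camera("top");b=camera("scene")
def cm(c,lo,hi,bx):
    m=cv2.inRange(cv2.cvtColor(c["image"],cv2.COLOR_RGB2HSV),lo,hi)[bx[1]:bx[3],bx[0]:bx[2]]
    ys,xs=np.nonzero(m);return (np.array([xs.mean()+bx[0],ys.mean()+bx[1]]),len(xs)) if len(xs) else None
for nm,lo,hi,bx in [("softener",(100,120,60),(125,255,255),(450,225,500,280)),("det cap",(100,120,60),(125,255,255),(465,285,500,315)),("brush",(8,80,60),(20,200,255),(370,325,430,350))]: print(nm,cm(a0,lo,hi,bx),cm(a,lo,hi,bx))
for nm,lo,hi,bx in [("det cap",(100,120,60),(125,255,255),(70,220,110,250)),("yellow tool",(24,150,120),(35,255,255),(270,140,345,165)),("brush",(8,80,60),(20,200,255),(140,240,190,275))]: print("scene",nm,cm(b0,lo,hi,bx),cm(b,lo,hi,bx))
E
```

```text
27.225 [348.   29.7 252.2]
softener (array([473.3, 249.7]), 502) (array([473.3, 249.5]), 496)
det cap (array([483.9, 300.3]), 232) (array([484. , 300.2]), 230)
brush (array([401. , 338.7]), 255) (array([401. , 338.7]), 254)
scene det cap (array([ 88.5, 235.1]), 441) (array([ 88.6, 235.4]), 416)
scene yellow tool (array([304.2, 149.4]), 82) (array([301.5, 149.8]), 74)
scene brush (array([161.8, 259. ]), 427) (array([161.8, 259. ]), 425)
```

Nothing is disturbed; the yellow look-alike was never approached, and the change in its mask is from partial occlusion.

```bash
python3 -c "
from cell import manip
print(manip.sign_off())"
```

```text
the job is handed in; nothing more can be done
None
```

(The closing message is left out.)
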